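# Flip a rinsed reaction plate upside down onto the draining block

### The arm

A 7-joint arm with a two-finger parallel gripper is mounted at the origin on the work surface. World frame = base frame: x ahead of the robot, y to its left, z up, the work surface at z = 0. Lengths are in m, angles in rad, forces in N, time in s.
With the tool pointing down it reaches from about 0.4 to 0.75 m from the base axis. Payload 19.5 kg.
Tool frame: the origin (TCP) lies between the finger pads; the fingertips stand 25 mm ahead of it and the grasp point (between the pads) lies 6 mm ahead of it; z points along the fingers, y is the line along which they close (so a half turn about z gives the same grasp; the last joint's range is limited). The gripper opens to 85 mm and grips with 20 to 120 N. Pads are 22 mm wide; open, the fingers measure 114 mm over their backs; the gripper's body (76 mm by 85 mm) begins 54 mm behind the grasp point. The pads swing forward as they close: fully open they stand 13 mm farther back than shut.
Start: joints at [1.262, 0.707, -0.028, 1.485, 0.022, 0.951, -0.075], TCP at [0.152, -0.555, 0.256] pointing down, gripper open.
Joint ranges: [-2.71, 2.71], [-0.32, 2.16], [-1.57, 1.52], [0, 2.45], [-1.46, 4.6], [0, 2.02], [-2.83, 2.83]. Speed limits (rad/s): [1.89, 1.89, 2.57, 2.57, 3.01, 3.01, 3.01].

### API

Orientations are given as a unit quaternion [w, x, y, z].
In Python, from rig import readout, grab_frame, manip gives the robot as it stands.
- The arm moves only by the shell command python3 -m crank 'ROWS'. ROWS is JSON, a list of rows, each a list of 7 numbers: the shift along the tool's x, y, z normalised to -1 to 1, where 1 is 2 cm, then the turn, a rotation vector about the tool's x, y, z normalised to -1 to 1, where 1 is 6 degrees, then the opening, from 0 (shut) to 1 (fully open). In form: [[tx, ty, tz, rx, ry, rz, grip], ...]. A call has 1 to 20 rows; each row shifts and turns the commanded pose from where the row before left it, along the tool's axes as they then stand; what a row does not reach is not made up. A row lasts 1/12 s, in which the tool goes at most 41.7 mm and 7.16 degrees, less where a joint would pass 70% of its speed; a pose out of reach is approached as far as the arm can. A call with a number of a shift or a turn outside -1 to 1 is refused whole. A call with a gripper value outside its range is refused whole. The fingers move at their own pace and stop on an object; the grip force is fixed at half the most. Time passes only in rows, so rows that do not move let the fingers close. It gives the time, the measured TCP pose, the force, the opening and the grip force at its end, in the units of the state.
- readout.observe(): the state, without advancing time (a new reading comes with each control period).
- grab_frame(name): name is "scene" or "top"; returns a dict with "frame" (384x512x3 uint8, red, green, blue), "z_map" (384x512 float32, m along the optical axis (not along the pixel's ray), 0 where there is no reading), "fx", "fy", "cx", "cy" (pixels), "rvec" (rotation vector, rad) and "tvec" (3), from world to camera coordinates, as OpenCV has them. Camera axes: x right, y down, z forward; pixel columns grow to the right and rows downward; lengths in m; the calibration is good to about 2 mm. A picture is of the moment at which its call begins.
- manip.finish_job(): hands the job in; it is judged then, once.
The state is a dict: "clock": time; "joint_positions": joint angles; "qd": joint speeds; "effort": joint torques, N m; "position": TCP position; "tcp_rot": TCP orientation; "force": force on the tool from outside, world axes, zero at the start; "moment": the same for the moment, N m; "grip_width": opening from 0.0 (shut) to 1.0 (fully open); "gripper_force": force on a finger pad.
Only numpy, scipy, OpenCV 4.12 (cv2) and the standard library are available. Lean on these libraries where they do the work, as an engineer would, in place of code of your own. Each camera call takes 0.05 s, during which the arm holds its last target. There are 200 camera calls.

### The job

With the fingertips only, push the rinsed white reaction plate that stands mouths up on the bench up against the long edge of the low aluminium draining block, then keep pushing so that its near edge comes up, it stands on edge against the block and flips over onto the block. It must finish lying flat on the block, upside down so that its mouths drain (cups up); a little of it may overhang the block's edge. Do not pick it up, and leave the second plate and everything else where they are.

Things in the scene. Friction and masses are not known exactly. Their poses are not given: they have to be found in the camera images.
- plate: white reaction plate, 70 g, standing cups down, mouths up on the bench before the block: slab 60 mm (its x) by 90 mm (y) by 4 mm; six round cups, 23 mm wide, stand 10 mm out of its underside, ending 3.5 mm inside the long edges, so that the slab's rim overhangs 10 mm above the bench. Origin at the slab's centre, 12 mm above the bench at the start. Its z axis points out of the mouths (up at the start), x roughly to the block
- edge_near (a point): middle of the plate's 90 mm edge nearest the robot at the start, half-way through the slab. The rim is square; a fingertip that reaches below it, leans on it towards the block with 5 to 8 N and rises raises this edge by friction (coefficient about 0.6)
- edge_far (a point): middle of the plate's 90 mm edge nearest the block at the start, half-way through the slab. When the cups meet the block this rim reaches 3.5 mm over the block's top and hooks on its edge: the plate swings about it and, past upright, falls onto the block
- edge_left (a point): middle of the plate's 60 mm edge at its +y side, half-way through the slab
- edge_right (a point): middle of the plate's 60 mm edge at its -y side, half-way through the slab
- block: low aluminium draining block fixed on the bench, 140 mm (x) by 340 mm (y) by 8 mm high with upright sides; origin at the centre of its underside on the bench, x axis pointing away from the robot, so that its upright edge towards the robot is the plane x = -70 mm
- block_edge (a point): middle of the upper rim of the block's long edge towards the robot, 8 mm above the bench
- vial: small vial, 28 mm diameter, 50 mm tall, standing on one end of the block; origin at the centre of its underside
- reagent: amber bottle, 44 mm diameter, 85 mm tall, on the bench beside the plate; origin under its centre
- beaker: open white beaker, 60 mm diameter, 70 mm tall, on the bench on the plate's other side; origin under its centre
- kit_box: white and blue carton 70 x 110 x 55 mm, on the bench; origin under its centre
- tip_box: white and green carton 80 x 120 x 60 mm, on the bench; origin under its centre
- timer: flat white bench timer 60 x 70 x 18 mm, on the bench; origin under its centre
- marker: white marker pen, 12 mm diameter, 130 mm long, lying on the bench along its x axis; origin under its middle
- dry_plate: a second, identical plate that already lies upside down (cups up) on one end (left or right) of the block: leave it alone; origin at its slab's centre
Things that resemble listed ones, but are neither listed nor needed, are in the scene too. What is shaped like the plate but black or orange is not meant.

How it is judged:
By the outcome, as a careful person would: the job done as asked, in the order asked, and still so for the second after the job is handed in, with the robot touching nothing.
It also fails if it takes over 51 s, if anything falls off the work surface, if the arm or the gripper's body presses on something with over 40 N, if the wrist force passes 120 N, or if a joint passes its speed limit or range.

## Working session

There is one attempt and no reset: what is moved stays moved. The work goes in short steps, Python scripts to look and compute and a shell command to move; the robot and the scene stay as the last step left them, time stands still between calls to the robot, and variables do not carry over. Pictures are saved under pics/ and viewed, at most 10 in all, crops included, and the job is handed in when it is done.

```bash
mkdir -p pics; cat > h.py <<'E'
import numpy as np, cv2
from rig import readout, grab_frame, manip
def pts(f):
    z=f["z_map"]; v,u=np.indices(z.shape)
    c=np.stack([(u-f["cx"])/f["fx"]*z,(v-f["cy"])/f["fy"]*z,z],-1)
    R=cv2.Rodrigues(np.array(f["rvec"],float))[0]
    return (c-np.array(f["tvec"]).ravel())@R
def save(f,n): cv2.imwrite(n,f["frame"][...,::-1])
E
python3 - <<'E'
from h import *
for n in("top","scene"):
    f=grab_frame(n); save(f,f"pics/{n}0.png"); np.savez(f"{n}0.npz",p=pts(f),im=f["frame"],z=f["z_map"])
s=readout.observe(); print(s)
E
```

```text
{'clock': 0.1, 'joint_positions': array([ 1.26230681,  0.70699911, -0.02761941,  1.48494052,  0.02203083,
        0.95090844, -0.07550008]), 'qd': array([-0.00090411, -0.00306868,  0.00137416, -0.00013668, -0.00030655,
       -0.00216965,  0.00029285]), 'effort': array([ 1.69593503e-03, -8.84291482e+01,  1.23668019e+00, -2.36454785e+01,
        1.70657242e-02,  5.06634751e-03,  5.32795491e-05]), 'position': array([ 0.15153123, -0.55445856,  0.25590087]), 'tcp_rot': array([-4.67674268e-04,  9.91114745e-01,  1.33008777e-01, -8.90061501e-05]), 'force': array([ 0.05230442,  0.66082462, -0.61623172]), 'moment': array([ 0.007237  , -0.00013145,  0.06211479]), 'gripper_force': 0.0, 'grip_width': 0.9981644731454068}
```

View pics/top0.png

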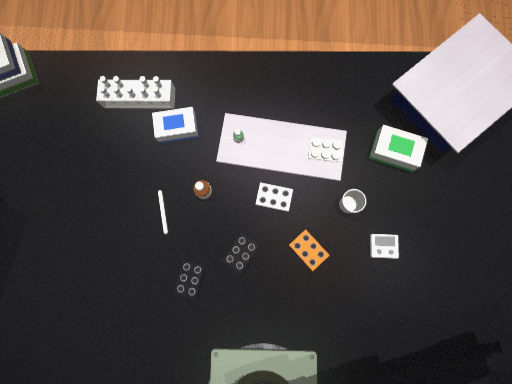

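View pics/scene0.png

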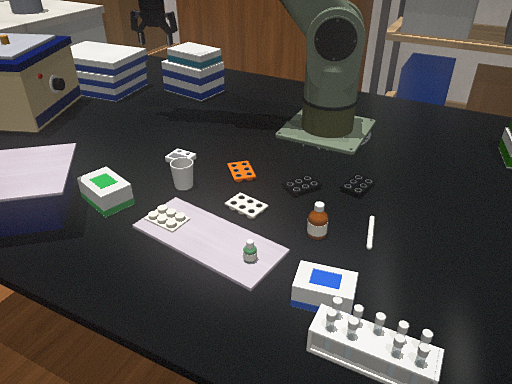

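The top view shows the white plate at (275,197) in front of the block at (283,147). The dry plate is at (326,150), the vial at (238,135), the reagent bottle at (203,189) and the beaker at (352,201). Next I measure them.

```bash
python3 - <<'E'
from h import *
d=np.load("top0.npz"); p=d["p"]; im=d["im"].astype(int)
br=im.min(-1)
def blob(m,seed):
    n,l=cv2.connectedComponents(m.astype(np.uint8)); k=l==l[seed[1],seed[0]]
    return k
m=br>110
for name,s in dict(plate=(275,190),block=(283,125),beaker=(346,205),vial=(238,137),reag=(203,186)).items():
    if name in("vial","reag"):
        k=np.zeros(m.shape,bool);k[s[1]-12:s[1]+13,s[0]-12:s[0]+13]=1; k&=p[...,2]>(.02)
    else: k=blob(m,s)
    q=p[k]; r=cv2.minAreaRect(q[:,:2].astype(np.float32)); rb=cv2.minAreaRect(q[:,:2].astype(np.float32))
    print(name,k.sum(),"z",np.percentile(q[:,2],[5,50,95]).round(4),"c",np.round(r[0],4),np.round(r[1],4),round(r[2],2)); print(cv2.boxPoints(r).round(4).tolist())
print(p[230,140],p[190,265])
d=np.load("scene0.npz"); p=d["p"]; im=d["im"].astype(int); m=im.min(-1)>110
for name,s in dict(plate=(246,204)).items():
    k=np.zeros(m.shape,bool);k[s[1]-16:s[1]+17,s[0]-28:s[0]+29]=1;k&=m
    q=p[k];r=cv2.minAreaRect(q[:,:2].astype(np.float32));print(k.sum(),np.percentile(q[:,2],[5,50,95]).round(4),r)
E
```

```text
plate 170966 z [-7.514e-01  7.000e-04  5.700e-03] c [0.854  0.0795] [2.6447 1.6396] 89.97
[[0.03359999880194664, -1.242400050163269], [1.673200011253357, -1.2431999444961548], [1.674399971961975, 1.4014999866485596], [0.03480000048875809, 1.4023000001907349]]
block 6263 z [0.0055 0.0091 0.0223] c [ 0.5489 -0.024 ] [0.3439 0.3759] 81.46
[[0.3375000059604645, -0.16609999537467957], [0.7092999815940857, -0.22200000286102295], [0.7603999972343445, 0.11810000240802765], [0.3885999917984009, 0.17389999330043793]]
beaker 395 z [0.0017 0.0253 0.0719] c [ 0.4375 -0.1341] [0.0636 0.3174] 36.68
[[0.3172000050544739, -0.02590000070631504], [0.5067999958992004, -0.28040000796318054], [0.5579000115394592, -0.24240000545978546], [0.3682999908924103, 0.012199999764561653]]
vial 108 z [0.0235 0.0404 0.0611] c [0.5274 0.0509] [0.3367 0.028 ] 9.67
[[0.35910001397132874, 0.0364999994635582], [0.3637999892234802, 0.008799999952316284], [0.6958000063896179, 0.06539999693632126], [0.6909999847412109, 0.09300000220537186]]
reag 261 z [0.0315 0.0599 0.0871] c [0.4638 0.0893] [0.2532 0.0424] 48.31
[[0.3637999892234802, 0.008799999952316284], [0.3955000042915344, -0.01940000057220459], [0.5638999938964844, 0.1696999967098236], [0.5321999788284302, 0.19789999723434448]]
[ 4.25757925e-01  3.36717278e-01 -2.86885179e-04] [0.53569424 0.00267695 0.01662992]
537 [0.007  0.0139 0.016 ] ((0.8765255212783813, 0.14209170639514923), (0.9308347702026367, 0.11524485796689987), 25.571529388427734)
```

```bash
python3 - <<'E'
from h import *
for cam in("top","scene"):
    f=grab_frame(cam); p=pts(f); im=f["frame"].astype(int); ok=f["z_map"]>0.05
    R=cv2.Rodrigues(np.array(f["rvec"],float))[0]; t=np.array(f["tvec"]).ravel(); o=-R.T@t
    def plane(uv,h):
        d=np.c_[(uv[:,0]-f["cx"])/f["fx"],(uv[:,1]-f["cy"])/f["fy"],np.ones(len(uv))]@R
        return (o+d*((h-o[2])/d[:,2:]))[:,:2]
    m=(im.min(-1)>(100)).astype(np.uint8); n,l,st,ce=cv2.connectedComponentsWithStats(m)
    print(cam,"cam",o.round(3), "gsd mm",(1000*np.linalg.norm(p[200,260]-p[200,261])).round(2))
    for nm,c,h in ((("plate",(275,197),.014),("block",(283,147),.008)) if cam=="top" else (("plate",(246,205),.014),("block",(215,240),.008))):
        j=min([i for i in range(1,n) if st[i,4]>150],key=lambda i:np.hypot(*(ce[i]-c)))
        cs=cv2.findContours((l==j).astype(np.uint8),cv2.RETR_EXTERNAL,cv2.CHAIN_APPROX_NONE)[0][0][:,0].astype(float)
        q=plane(cs,h); k=(l==j)&ok; r=cv2.minAreaRect(q.astype(np.float32))
        print(nm,st[j],"z",np.percentile(p[k][:,2],[5,50,95]).round(4),np.round(r[0],4),np.round(r[1],4),round(r[2],2)); print(cv2.boxPoints(r).round(4).tolist())
    if cam=="top":
        for nm,(u,v) in dict(vial=(238,135),reag=(203,189),beaker=(352,201),dry=(326,150),orange=(309,250),black=(241,253)).items():
            w=np.zeros(ok.shape,bool); w[v-20:v+21,u-22:u+23]=1; z0=.02 if nm in("vial","reag","beaker") else .006 if nm!="dry" else .015
            q=p[w&ok&(p[...,2]>z0)]; print(nm,len(q),q.min(0).round(3),q.max(0).round(3))
E
```

```text
top cam [0.364 0.009 1.009] gsd mm 3.61
plate [255 182  38  30 715] z [0.0027 0.0148 0.0177] [ 0.5191 -0.0209] [0.0912 0.0632] 78.8
[[0.47929999232292175, -0.05950000137090683], [0.5412999987602234, -0.07180000096559525], [0.5590000152587891, 0.01769999973475933], [0.4970000088214874, 0.029999999329447746]]
block [ 216  113  131   68 6292] z [0.0055 0.009  0.0221] [ 0.6606 -0.0407] [0.3414 0.143 ] 81.63
[[0.5649999976158142, -0.19910000264644623], [0.70660001039505, -0.2199999988079071], [0.7562999725341797, 0.11779999732971191], [0.6147000193595886, 0.13860000669956207]]
vial 104 [0.67  0.063 0.021] [0.694 0.091 0.062]
reag 261 [0.512 0.146 0.02 ] [0.554 0.189 0.089]
beaker 313 [ 0.476 -0.247  0.02 ] [ 0.532 -0.189  0.074]
dry 406 [ 0.617 -0.204  0.015] [ 0.684 -0.118  0.029]
orange 819 [ 0.329 -0.162  0.008] [ 0.431 -0.061  0.02 ]
black 810 [0.318 0.014 0.006] [0.421 0.119 0.021]
scene cam [1.271 0.395 0.622] gsd mm 2.53
plate [225 192  43  26 528] z [0.0062 0.0139 0.0158] [ 0.5227 -0.0218] [0.096  0.0699] 78.72
[[0.4790000021457672, -0.06199999898672104], [0.5475999712944031, -0.07569999992847443], [0.5662999749183655, 0.01850000023841858], [0.49779999256134033, 0.032099999487400055]]
block [ 132  197  158   94 6557] z [0.0057 0.0082 0.0218] [ 0.6627 -0.0441] [0.349  0.1458] 81.5
[[0.5648000240325928, -0.20589999854564667], [0.7089999914169312, -0.22750000655651093], [0.7605999708175659, 0.1177000030875206], [0.6164000034332275, 0.13930000364780426]]
```

The plate is at (0.519, -0.021), z top 14 mm, with x yaw -11°. The block's near edge has yaw -8.4° and is about 46 mm ahead of the plate's cups. I turn the tool to the block's yaw, half-close the fingers and travel to a point behind the plate.

```bash
python3 -m crank '[[0,0,0,0,0,0.99,0.5],[0,0,0,0,0,0.99,0.5],[0,0,0,0,0,0.99,0.5],[0,0,0,0,0,0.99,0.5],[0.39,-0.97,0,0,0,0,0.5],[0.39,-0.97,0,0,0,0,0.5],[0.39,-0.97,0,0,0,0,0.5],[0.39,-0.97,0,0,0,0,0.5],[0.39,-0.97,0,0,0,0,0.5],[0.39,-0.97,0,0,0,0,0.5],[0.39,-0.97,0,0,0,0,0.5],[0.39,-0.97,0,0,0,0,0.5],[0.39,-0.97,0,0,0,0,0.5],[0.39,-0.97,0,0,0,0,0.5]]' && python3 -m crank '[[0.39,-0.97,0,0,0,0,0.5],[0.39,-0.97,0,0,0,0,0.5],[0.39,-0.97,0,0,0,0,0.5],[0.39,-0.97,0,0,0,0,0.5],[0.39,-0.97,0,0,0,0,0.5],[0.39,-0.97,0,0,0,0,0.5],[0.39,-0.97,0,0,0,0,0.5],[0.39,-0.97,0,0,0,0,0.5],[0.39,-0.97,0,0,0,0,0.5],[0.39,-0.97,0,0,0,0,0.5],[0.39,-0.97,0,0,0,0,0.5],[0.39,-0.97,0,0,0,0,0.5],[0.39,-0.97,0,0,0,0,0.5],[0.39,-0.97,0,0,0,0,0.5],[0.39,-0.97,0,0,0,0,0.5],[0.39,-0.97,0,0,0,0,0.5],[0,0,0,0,0,0,0.5],[0,0,0,0,0,0,0.5]]'
```

```text
clock: 1.37
position: [0.2577, -0.3733, 0.2563]
tcp_rot: [-0.0, 0.997, -0.074, -0.0]
force: [1.2, -0.0, -0.2]
grip_width: 0.502
gripper_force: 0.0
clock: 2.87
position: [0.4267, -0.0851, 0.2562]
tcp_rot: [-0.0, 0.997, -0.073, -0.0]
force: [0.1, -1.1, 0.1]
grip_width: 0.502
gripper_force: 0.0
```

```bash
python3 -m crank '[[0.29,-0.77,0,0,0,0,0.5],[0.29,-0.77,0,0,0,0,0.5],[0.29,-0.77,0,0,0,0,0.5],[0.29,-0.77,0,0,0,0,0.5],[0.29,-0.77,0,0,0,0,0.5],[0,0,0.9,0,0,0,0.5],[0,0,0.9,0,0,0,0.5],[0,0,0.9,0,0,0,0.5],[0,0,0.9,0,0,0,0.5],[0,0,0.9,0,0,0,0.5],[0,0,0.9,0,0,0,0.5],[0,0,0.9,0,0,0,0.5],[0,0,0.9,0,0,0,0.5],[0,0,0.9,0,0,0,0.5],[0,0,0,0,0,0,0.5],[0,0,0,0,0,0,0.5]]'; python3 - <<'E'
from h import *
f=grab_frame("scene"); im=f["frame"][130:270,150:350,::-1]; cv2.imwrite("pics/s1.png",cv2.resize(im,None,fx=4,fy=4))
print(readout.observe()["position"],readout.observe()["force"])
E
```

```text
clock: 4.2
position: [0.4661, -0.0146, 0.0943]
tcp_rot: [0.0, 0.997, -0.074, -0.001]
force: [-0.5, 0.2, 1.2]
grip_width: 0.5
gripper_force: 0.0
[ 0.46650255 -0.01439478  0.09497064] [0.20919863 0.26031646 0.50593463]
```

View pics/s1.png

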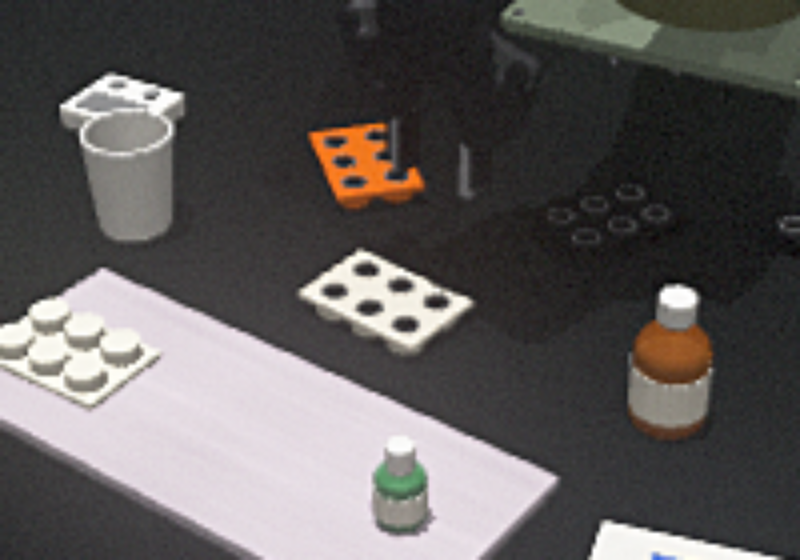

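The scene view shows the fingers above the bench behind the white plate, at crop pixels (395,150) and (465,175). They are roughly centred on the plate. I descend and feel for the bench.

```bash
python3 -m crank '[[0,0,0.8,0,0,0,0.5],[0,0,0.8,0,0,0,0.5],[0,0,0.8,0,0,0,0.5],[0,0,0.8,0,0,0,0.5],[0,0,0,0,0,0,0.5],[0,0,0,0,0,0,0.5],[0,0,0,0,0,0,0.5]]';for i in 1 2 3; do python3 -m crank '[[0,0,0.1,0,0,0,0.5],[0,0,0,0,0,0,0.5]]'|grep -E "position|force: \[";done
```

```text
clock: 4.83
position: [0.467, -0.0139, 0.0316]
tcp_rot: [-0.0, 0.997, -0.074, 0.001]
force: [-0.0, 0.3, -0.1]
grip_width: 0.501
gripper_force: 0.0
position: [0.4669, -0.0138, 0.029]
force: [0.6, 0.3, -0.0]
position: [0.4666, -0.0137, 0.0264]
force: [0.2, -0.0, -0.0]
position: [0.4665, -0.0137, 0.0241]
force: [0.1, -0.2, 0.4]
```

```bash
for i in 1 2 3 4; do python3 -m crank '[[0,0,0.05,0,0,0,0.5],[0,0,0,0,0,0,0.5]]'|grep -E "position|force: \[";done
```

```text
position: [0.4665, -0.0137, 0.0232]
force: [0.5, -0.7, -0.1]
position: [0.4665, -0.0138, 0.0231]
force: [-3.4, 1.4, 23.1]
position: [0.4665, -0.0137, 0.0229]
force: [-6.6, 0.3, 51.5]
position: [0.4666, -0.0137, 0.0228]
force: [-10.5, 1.2, 79.0]
```

The bench is felt at TCP z = 0.0231, and contact stiffness is about 28 N/mm. I lift so the tips stand 6 mm above the bench, then push forward.

```bash
python3 -m crank '[[0,0,-0.44,0,0,0,0.5],[0,0,0,0,0,0,0.5],[0.3,0,0,0,0,0,0.5],[0.3,0,0,0,0,0,0.5],[0.3,0,0,0,0,0,0.5],[0.3,0,0,0,0,0,0.5],[0.3,0,0,0,0,0,0.5],[0.3,0,0,0,0,0,0.5],[0,0,0,0,0,0,0.5]]'; python3 - <<'E'
from h import *
f=grab_frame("scene"); im=f["frame"][130:270,150:350,::-1]; cv2.imwrite("pics/s2.png",cv2.resize(im,None,fx=4,fy=4))
f=grab_frame("top"); im=f["frame"][110:250,200:370,::-1]; cv2.imwrite("pics/t2.png",cv2.resize(im,None,fx=4,fy=4))
E
```

```text
clock: 6.75
position: [0.5033, -0.0192, 0.029]
tcp_rot: [-0.0, 0.997, -0.074, 0.0]
force: [0.6, 0.3, 0.3]
grip_width: 0.5
gripper_force: 0.0
```

View pics/s2.png

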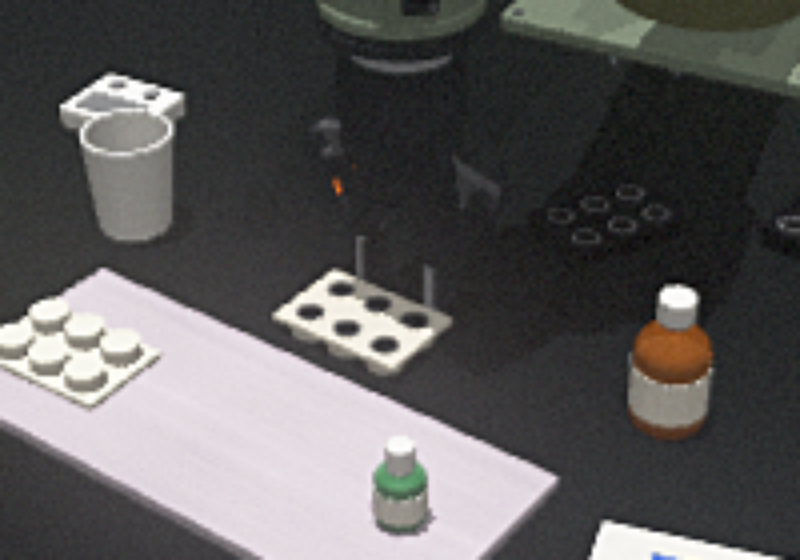

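The scene view shows both fingertips on the plate's near edge, at crop pixels (360,265) and (428,290). The plate is sliding squarely with about 20 mm left to the block. I continue, then feel for contact.

```bash
python3 -m crank '[[0.27,0,0,0,0,0,0.5],[0.27,0,0,0,0,0,0.5],[0.27,0,0,0,0,0,0.5],[0,0,0,0,0,0,0.5]]'|grep -E "position|force: \[";for i in 1 2 3 4; do python3 -m crank '[[0.05,0,0,0,0,0,0.5],[0,0,0,0,0,0,0.5]]'|grep -E "position|force: \[";done
```

```text
position: [0.5193, -0.0216, 0.0291]
force: [0.5, -1.2, 0.3]
position: [0.5192, -0.0216, 0.0291]
force: [-0.2, -1.1, 0.3]
position: [0.5202, -0.0217, 0.0291]
force: [1.0, 0.1, 0.2]
position: [0.5212, -0.0219, 0.0291]
force: [-0.3, -0.0, 0.1]
position: [0.5222, -0.022, 0.0291]
force: [0.2, -0.0, 0.0]
```

```bash
for i in 1 2 3 4 5; do python3 -m crank '[[0.025,0,0,0,0,0,0.5],[0,0,0,0,0,0,0.5]]'|grep -E "position|force: \["|tr '\n' ' ';done
```

```text
position: [0.5227, -0.0221, 0.0291] force: [-0.7, -0.4, -0.2] position: [0.5232, -0.0222, 0.0291] force: [0.8, 0.5, 0.4] position: [0.5237, -0.0223, 0.0291] force: [0.3, 0.0, 0.4] position: [0.5242, -0.0223, 0.0291] force: [-0.2, 0.1, -0.7] position: [0.5247, -0.0224, 0.0291] force: [-0.8, -0.3, -0.6]
```

```bash
for i in 1 2 3 4 ; do python3 -m crank '[[0.025,0,0,0,0,0,0.5],[0,0,0,0,0,0,0.5]]'|grep -E "position|force: \["|tr '\n' ' ';done; python3 - <<'E'
from h import *
f=grab_frame("scene"); im=f["frame"][170:250,190:290,::-1]; cv2.imwrite("pics/s3.png",cv2.resize(im,None,fx=7,fy=7,interpolation=cv2.INTER_CUBIC))
E
```

```text
position: [0.5252, -0.0225, 0.0291] force: [-0.0, 0.1, 0.1] position: [0.5255, -0.0225, 0.0291] force: [-0.7, 0.6, 0.7] position: [0.5257, -0.0225, 0.0291] force: [-4.8, -0.2, 1.2] position: [0.5257, -0.0226, 0.029] force: [-7.4, 0.5, 4.4]
```

View pics/s3.png

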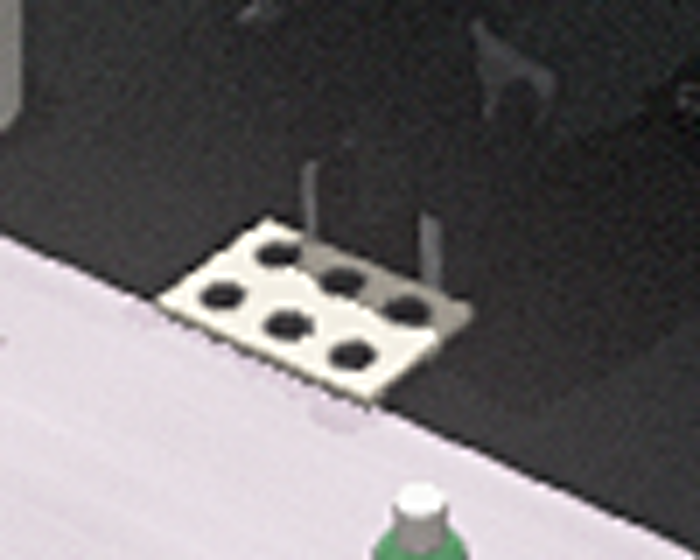

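The plate's far rim now overlaps the block's edge along its whole length, and the fingertips lean with about 7 N. I start raising the near edge.

```bash
for i in 1 2 3 ; do python3 -m crank '[[0.005,0,-0.05,0,0,0,0.5],[0.005,0,-0.05,0,0,0,0.5]]'|grep -E "position|force: \["|tr '\n' ' ';done; python3 - <<'E'
from h import *
f=grab_frame("scene"); p=pts(f)[190:235,205:265]; im=f["frame"][190:235,205:265].min(-1)
q=p[(im>100)]; n=np.array([.989,-.146]); s=q[:,:2]@n-.5893
for a in range(-65,10,8):
    k=(s*1000>=a)&(s*1000<a+8)&(q[:,2]>-.05); print(a,k.sum(),np.percentile(q[k][:,2],[25,50,75]).round(4) if k.any() else "")
E
```

```text
position: [0.526, -0.0226, 0.0309] force: [-6.2, 0.9, 0.9] position: [0.5262, -0.0226, 0.033] force: [-5.8, 1.2, 1.1] position: [0.5265, -0.0227, 0.035] force: [-5.3, 0.9, 1.2] -65 1 [0.042 0.042 0.042]
-57 70 [0.0188 0.0196 0.0205]
-49 62 [0.0178 0.019  0.0197]
-41 51 [0.0172 0.0179 0.0185]
-33 83 [0.0165 0.0171 0.0179]
-25 88 [0.0153 0.0162 0.0169]
-17 62 [0.0144 0.0154 0.0166]
-9 72 [0.0136 0.0146 0.0156]
-1 184 [0.0082 0.0099 0.0135]
7 130 [0.0075 0.0083 0.0089]
```

The depth profile confirms the near edge has risen 6 mm while the far edge stays hooked. I follow the arc.

```bash
g(){ grep -E "position|force: \["|tr '\n' ' '; echo; }; python3 -m crank '[[0.02,0,-0.1,0,0,0,0.5],[0.025,0,-0.1,0,0,0,0.5]]'|g;  python3 -m crank '[[0.03,0,-0.1,0,0,0,0.5],[0.035,0,-0.1,0,0,0,0.5]]'|g; python3 -m crank '[[0.035,0,-0.1,0,0,0,0.5],[0.035,0,-0.1,0,0,0,0.5]]'|g; python3 - <<'E'
from h import *
f=grab_frame("scene"); p=pts(f)[180:235,205:265]; im=f["frame"][180:235,205:265].min(-1)
q=p[(im>100)]; n=np.array([.989,-.146]); s=q[:,:2]@n-.5893
for a in range(-65,10,8):
    k=(s*1000>=a)&(s*1000<a+8)&(q[:,2]>-.05); print(a,k.sum(),np.percentile(q[k][:,2],[25,50,75]).round(4) if k.any() else "")
E
```

```text
position: [0.5275, -0.0228, 0.039] force: [-5.9, 0.6, 0.7] 
position: [0.5287, -0.023, 0.0431] force: [-7.3, 0.3, 0.7] 
position: [0.5301, -0.0232, 0.0471] force: [-5.3, 1.0, 1.9] 
-65 0 
-57 32 [0.0309 0.0316 0.0381]
-49 94 [0.0289 0.0305 0.0317]
-41 53 [0.0257 0.0272 0.0283]
-33 92 [0.0231 0.0244 0.0252]
-25 108 [0.0206 0.0219 0.0232]
-17 83 [0.0181 0.0195 0.0209]
-9 75 [0.0149 0.0162 0.0174]
-1 194 [0.0084 0.0119 0.014 ]
7 130 [0.0073 0.0079 0.0088]
```

```bash
g(){ grep -E "position|force: \["|tr '\n' ' '; echo; }; python3 -m crank '[[0.05,0,-0.1,0,0,0,0.5],[0.05,0,-0.1,0,0,0,0.5]]'|g;  python3 -m crank '[[0.055,0,-0.1,0,0,0,0.5],[0.06,0,-0.1,0,0,0,0.5]]'|g; python3 -m crank '[[0.07,0,-0.1,0,0,0,0.5],[0.07,0,-0.1,0,0,0,0.5]]'|g; python3 -m crank '[[0.08,0,-0.1,0,0,0,0.5],[0.08,0,-0.1,0,0,0,0.5]]'|g; python3 - <<'E'
from h import *
f=grab_frame("scene"); cv2.imwrite("pics/s4.png",cv2.resize(f["frame"][170:250,190:290,::-1],None,fx=7,fy=7,interpolation=cv2.INTER_CUBIC)); p=pts(f)[170:235,205:265]; im=f["frame"][170:235,205:265].min(-1)
q=p[(im>100)]; n=np.array([.989,-.146]); s=q[:,:2]@n-.5893
for a in range(-57,10,8):
    k=(s*1000>=a)&(s*1000<a+8)&(q[:,2]>-.05); print(a,k.sum(),np.percentile(q[k][:,2],[25,50,75]).round(4) if k.any() else "")
E
```

```text
position: [0.532, -0.0235, 0.0511] force: [-7.0, 0.4, 2.5] 
position: [0.5343, -0.0238, 0.0552] force: [-7.2, 1.1, 3.9] 
position: [0.537, -0.0242, 0.0592] force: [-7.5, 0.7, 5.1] 
position: [0.5401, -0.0247, 0.0632] force: [-8.9, 1.1, 6.6] 
-57 0 
-49 14 [0.0488 0.057  0.0625]
-41 120 [0.0437 0.0451 0.0468]
-33 77 [0.0379 0.04   0.042 ]
-25 122 [0.0313 0.0325 0.0343]
-17 143 [0.0256 0.0272 0.0292]
-9 92 [0.0183 0.0206 0.0226]
-1 202 [0.0087 0.0128 0.0151]
7 141 [0.0074 0.0084 0.0091]
```

View pics/s4.png

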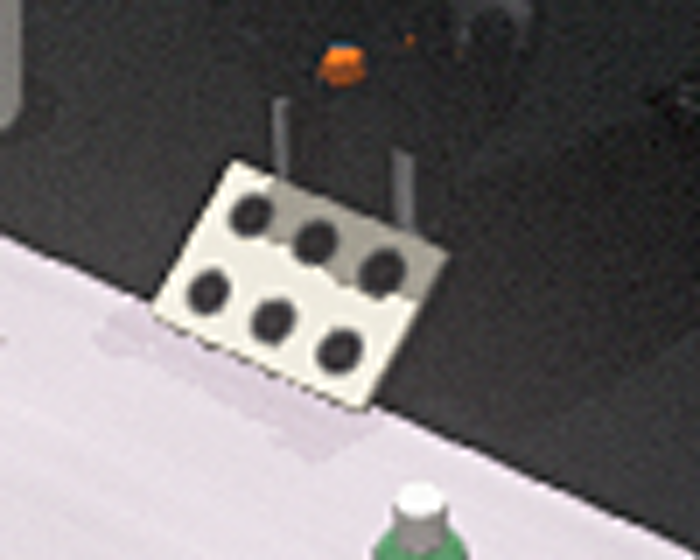

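The plate stands at about 40°, level and still hooked along the block edge, crop (155,315) to (360,405). I continue along the arc to about 60°.

```bash
g(){ grep -E "position|force: \["|tr '\n' ' '; echo; }; python3 -m crank '[[0.07,0,-0.1,0,0,0,0.5],[0.08,0,-0.1,0,0,0,0.5]]'|g;  python3 -m crank '[[0.1,0,-0.1,0,0,0,0.5],[0.1,0,-0.1,0,0,0,0.5]]'|g; python3 -m crank '[[0.11,0,-0.09,0,0,0,0.5],[0.11,0,-0.09,0,0,0,0.5]]'|g; python3 - <<'E'
from h import *
f=grab_frame("scene"); p=pts(f)[160:235,205:265]; im=f["frame"][160:235,205:265].min(-1)
q=p[(im>100)]; n=np.array([.989,-.146]); s=q[:,:2]@n-.5893
for a in range(-57,10,8):
    k=(s*1000>=a)&(s*1000<a+8)&(q[:,2]>-.05); print(a,k.sum(),np.percentile(q[k][:,2],[25,50,75]).round(4) if k.any() else "")
E
```

```text
position: [0.5436, -0.0252, 0.0673] force: [-1.8, -0.3, 1.7] 
position: [0.5483, -0.0259, 0.0714] force: [-0.8, -1.0, 0.7] 
position: [0.5526, -0.0265, 0.0749] force: [-0.6, 0.0, 0.0] 
-57 0 
-49 0 
-41 0 
-33 49 [0.057  0.0581 0.0675]
-25 149 [0.0504 0.0535 0.0561]
-17 154 [0.0371 0.0395 0.0426]
-9 173 [0.0281 0.0309 0.0332]
-1 208 [0.0092 0.0152 0.0191]
7 165 [0.0076 0.0087 0.0101]
```

```bash
g(){ grep -E "position|force: \["|tr '\n' ' '; echo; }; python3 -m crank '[[0.1,0,-0.03,0,0,0,0.5],[0.1,0,-0.03,0,0,0,0.5]]'|g; python3 - <<'E'
from h import *
f=grab_frame("scene"); cv2.imwrite("pics/s5.png",cv2.resize(f["frame"][160:250,190:290,::-1],None,fx=6,fy=6,interpolation=cv2.INTER_CUBIC)); p=pts(f)[150:235,205:265]; im=f["frame"][150:235,205:265].min(-1)
q=p[(im>100)]; n=np.array([.989,-.146]); s=q[:,:2]@n-.5893
k=(q[:,2]>.018)&(q[:,2]<.1)&(s<.02); x,y=s[k],q[k,2]; 
vx,vy,x0,y0=cv2.fitLine(np.c_[x,y].astype(np.float32),cv2.DIST_WELSCH,0,.01,.01).ravel()
print("angle",np.degrees(np.arctan2(vy,vx)),x0,y0,np.percentile(y,[90,97,99.5]),np.percentile(x,[.5,3,10]))
E
```

```text
position: [0.5562, -0.0271, 0.0759] force: [-4.0, 0.4, 5.2] 
angle -59.815434 -0.011752229 0.044177093 [0.05963295 0.06309949 0.08110158] [-0.02648897 -0.0244527  -0.02091353]
```

View pics/s5.png

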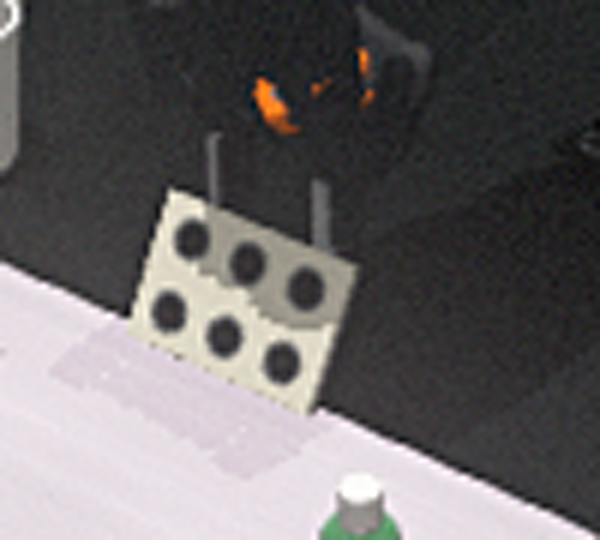

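The plate is at about 60°, square to the block edge, with its top at z ≈ 0.061. The tips are still under the rim, so I continue.

```bash
g(){ grep -E "position|force: \["|tr '\n' ' '; echo; }; python3 -m crank '[[0.1,0,-0.06,0,0,0,0.5],[0.11,0,-0.06,0,0,0,0.5]]'|g;python3 -m crank '[[0.11,0,-0.05,0,0,0,0.5],[0.11,0,-0.05,0,0,0,0.5]]'|g; python3 -m crank '[[0.11,0,-0.04,0,0,0,0.5],[0.11,0,-0.03,0,0,0,0.5]]'|g; python3 - <<'E'
from h import *
f=grab_frame("scene"); p=pts(f)[150:235,205:265]; im=f["frame"][150:235,205:265].min(-1)
q=p[(im>100)]; n=np.array([.989,-.146]); s=q[:,:2]@n-.5893
k=(q[:,2]>.018)&(q[:,2]<.1)&(s<.02); x,y=s[k],q[k,2]; 
vx,vy,x0,y0=cv2.fitLine(np.c_[x,y].astype(np.float32),cv2.DIST_WELSCH,0,.01,.01).ravel()
print("angle",np.degrees(np.arctan2(vy,vx)),x0,y0,np.percentile(y,[90,97,99.5]),np.percentile(x,[.5,3,10]))
E
```

```text
position: [0.5602, -0.0277, 0.0784] force: [-3.9, -0.1, 6.7] 
position: [0.5646, -0.0283, 0.0806] force: [-5.8, 1.4, 9.6] 
position: [0.5689, -0.029, 0.0823] force: [-9.2, 1.7, 20.7] 
angle -72.63733 -0.0019910715 0.04554058 [0.06541159 0.0710024  0.08535579] [-0.01604337 -0.0129791  -0.00855774]
```

The upward force shows the tips bearing on the cup walls, so I raise 1 mm and then keep pushing.

```bash
g(){ grep -E "position|force: \["|tr '\n' ' '; echo; }; python3 -m crank '[[0,0,-0.06,0,0,0,0.5],[0.05,0,-0.03,0,0,0,0.5]]'|g;python3 -m crank '[[0.11,0,-0.04,0,0,0,0.5],[0.11,0,-0.04,0,0,0,0.5]]'|g; python3 -m crank '[[0.11,0,-0.025,0,0,0,0.5],[0.11,0,-0.025,0,0,0,0.5]]'|g; python3 - <<'E'
from h import *
f=grab_frame("scene"); cv2.imwrite("pics/s6.png",cv2.resize(f["frame"][150:250,190:290,::-1],None,fx=5,fy=5,interpolation=cv2.INTER_CUBIC));p=pts(f)[150:235,205:265]; im=f["frame"][150:235,205:265].min(-1)
q=p[(im>100)]; n=np.array([.989,-.146]); s=q[:,:2]@n-.5893
k=(q[:,2]>.018)&(q[:,2]<.1)&(s<.02); x,y=s[k],q[k,2]; 
vx,vy,x0,y0=cv2.fitLine(np.c_[x,y].astype(np.float32),cv2.DIST_WELSCH,0,.01,.01).ravel()
print("angle",np.degrees(np.arctan2(vy,vx)),x0,y0,np.percentile(y,[90,97,99.5]),np.percentile(x,[.5,3,10]))
E
```

```text
position: [0.5702, -0.0292, 0.0838] force: [-1.5, 0.5, 3.5] 
position: [0.5747, -0.0298, 0.0853] force: [-1.8, -0.6, 4.8] 
position: [0.5792, -0.0305, 0.0863] force: [-1.5, 1.1, 8.4] 
angle -82.87357 0.0044527813 0.052914355 [0.06757161 0.0822835  0.09555486] [-0.0085175  -0.00389574  0.00135265]
```

View pics/s6.png

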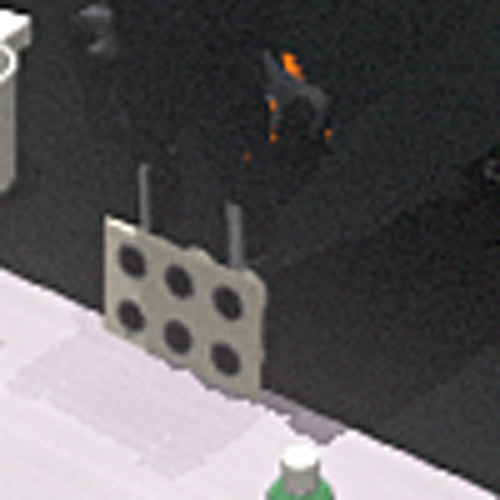

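The plate is nearly upright at about 83°, standing on the block's edge. I push it past upright.

```bash
g(){ grep -E "position|force: \["|tr '\n' ' '; echo; }; python3 -m crank '[[0.1,0,-0.03,0,0,0,0.5],[0.11,0,-0.02,0,0,0,0.5]]'|g;python3 -m crank '[[0.11,0,-0.01,0,0,0,0.5],[0.11,0,0,0,0,0,0.5]]'|g; python3 -m crank '[[0.11,0,0,0,0,0,0.5],[0.11,0,0,0,0,0,0.5]]'|g; python3 - <<'E'
from h import *
f=grab_frame("scene"); cv2.imwrite("pics/s7.png",cv2.resize(f["frame"][150:250,190:290,::-1],None,fx=5,fy=5,interpolation=cv2.INTER_CUBIC))
E
```

```text
position: [0.5833, -0.0311, 0.0873] force: [-1.2, 0.7, 5.4] 
position: [0.5879, -0.0318, 0.0878] force: [-1.9, 0.1, 13.6] 
position: [0.5926, -0.0325, 0.0881] force: [-1.3, 0.1, 15.0]
```

View pics/s7.png

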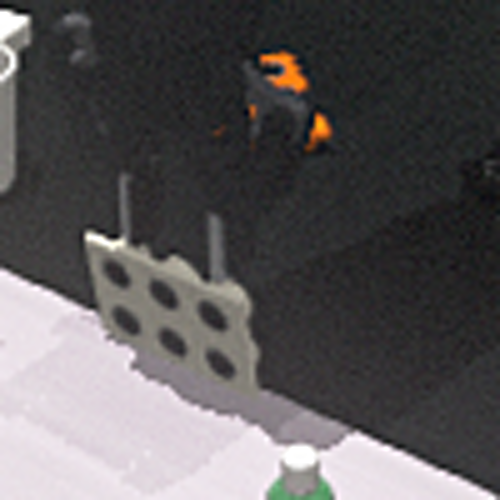

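The plate is past upright and leaning over the block, with the tips still bearing on its cups. I ease up while pushing so it falls forward.

```bash
g(){ grep -E "position|force: \["|tr '\n' ' '; echo; }; python3 -m crank '[[0.08,0,-0.05,0,0,0,0.5],[0.1,0,-0.03,0,0,0,0.5],[0.1,0,-0.02,0,0,0,0.5],[0,0,0,0,0,0,0.5],[0,0,0,0,0,0,0.5],[0,0,0,0,0,0,0.5]]'|g; python3 - <<'E'
from h import *
f=grab_frame("scene"); cv2.imwrite("pics/s8.png",cv2.resize(f["frame"][150:250,190:290,::-1],None,fx=5,fy=5,interpolation=cv2.INTER_CUBIC))
p=pts(f)[180:245,190:265]; q=p[(p[...,2]>.0165)&(p[...,2]<.1)]; n=np.array([.989,-.146]); s=q[:,:2]@n-.5893
print(np.percentile(q[:,2],[10,50,90]),np.percentile(s,[3,50,97]))
E
```

```text
position: [0.597, -0.0332, 0.0892] force: [0.0, -0.4, -0.3] 
[0.02511195 0.05834286 0.08958952] [-0.00173018  0.01549647  0.07620129]
```

View pics/s8.png

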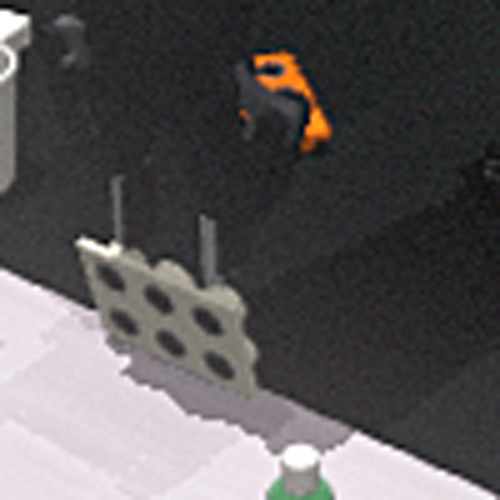

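The plate leans past upright (top edge at crop (80,240)–(240,290)) with the fingers barely loaded. I keep pushing forward and check by depth from here on.

```bash
cat > m.py <<'E'
from h import *
def run():
    f=grab_frame("scene"); P=pts(f); n=np.array([.989,-.146]); t=np.array([.146,.989])
    s=P[...,:2]@n-.5893; l=(P[...,:2]-[.5914,-.0305])@t
    k=(f["z_map"]>0)&(P[...,2]>.0125)&(P[...,2]<.075)&(s>-.07)&(s<.1)&(abs(l)<.065)&(f["frame"].min(-1)>70)
    x,z,l=s[k],P[...,2][k],l[k]
    vx,vy,x0,y0=cv2.fitLine(np.c_[x,z].astype(np.float32),cv2.DIST_WELSCH,0,.01,.01).ravel()
    print("n",k.sum(),"angle",np.degrees(np.arctan2(vy,vx)).round(1),"s",np.percentile(x,[2,50,98]).round(4),"z",np.percentile(z,[2,50,98]).round(4),"l",np.percentile(l,[2,98]).round(4))
run()
E
g(){ grep -E "position|force: \["|tr '\n' ' '; echo; }; python3 m.py; python3 -m crank '[[0.11,0,0,0,0,0,0.5],[0.11,0,0,0,0,0,0.5],[0,0,0,0,0,0,0.5]]'|g; python3 m.py;python3 -m crank '[[0.11,0,0,0,0,0,0.5],[0.11,0,0,0,0,0,0.5],[0,0,0,0,0,0,0.5]]'|g; python3 m.py
```

```text
n 492 angle 78.5 s [0.0077 0.0163 0.0236] z [0.0139 0.0481 0.069 ] l [-0.0451  0.0432]
position: [0.6019, -0.0339, 0.0893] force: [-0.6, 0.4, -0.1] 
n 284 angle 41.6 s [0.0133 0.0408 0.0522] z [0.0205 0.051  0.0732] l [-0.0397  0.0432]
position: [0.6062, -0.0346, 0.0893] force: [0.4, -0.2, 0.7] 
n 577 angle -2.6 s [0.0164 0.0465 0.0694] z [0.0127 0.0211 0.0681] l [-0.0389  0.0407]
```

It fell onto the block. I lift and back the hand away, then check.

```bash
python3 -m crank '[[-0.5,0,-0.8,0,0,0,0.5],[-0.9,0,-0.8,0,0,0,0.5],[-0.9,0,-0.8,0,0,0,0.5],[-0.9,0,-0.8,0,0,0,0.5],[-0.9,0,-0.8,0,0,0,0.5],[-0.9,0,-0.8,0,0,0,0.5],[-0.9,0,-0.4,0,0,0,0.5],[-0.9,0,0,0,0,0,0.5],[-0.9,0,0,0,0,0,0.5],[0,0,0,0,0,0,0.5],[0,0,0,0,0,0,0.5]]'|head -3; python3 m.py; python3 - <<'E'
from h import *
n=np.array([.989,-.146]); t=np.array([.146,.989])
for c in("scene","top"):
    f=grab_frame(c);P=pts(f);s=P[...,:2]@n-.5893;l=(P[...,:2]-[.5914,-.0305])@t
    k=(f["z_map"]>0)&(P[...,2]>.0155)&(P[...,2]<.04)&(s>-.03)&(s<.15)
    a=k&(abs(l)<.068); b=k&(l<-.068)&(l>-.18)
    for nm,m in(("plate",a),("dry",b)):
        r=cv2.minAreaRect(np.c_[s[m],l[m]].astype(np.float32)); print(c,nm,m.sum(),np.round(r[0],4),np.round(r[1],4),round(r[2],1),"z",np.percentile(P[...,2][m],[5,50,75,95]).round(4))
    if c=="scene":
        for u0 in range(-5,70,7):
            m=a&(s*1000>=u0)&(s*1000<u0+7); print(u0,m.sum(),np.percentile(P[...,2][m],[10,90]).round(4) if m.any() else "")
    if c=="top":
        ok=f["z_map"]>.05
        for nm,(u,v) in dict(vial=(238,135),reag=(203,189),beaker=(352,201)).items():
            w=np.zeros(ok.shape,bool); w[v-20:v+21,u-22:u+23]=1
            q=P[w&ok&(P[...,2]>(.04 if nm=="vial" else .02))&(P[...,2]<.1)]; print(nm,len(q),q.min(0).round(3),q.max(0).round(3))
E
```

```text
clock: 15.75
position: [0.4533, -0.0117, 0.1936]
tcp_rot: [-0.0, 0.997, -0.074, 0.0]
n 558 angle -2.6 s [0.0172 0.0485 0.0695] z [0.0126 0.021  0.0241] l [-0.0397  0.0404]
scene plate 441 [ 0.0416 -0.0011] [0.0786 0.0543] 89.4 z [0.0167 0.0215 0.0226 0.0237]
scene dry 410 [ 0.0795 -0.1218] [0.0549 0.0795] 2.0 z [0.0165 0.0214 0.0224 0.0236]
-5 0 
2 0 
9 2 [0.0205 0.0212]
16 49 [0.0209 0.0236]
23 73 [0.0189 0.0232]
30 73 [0.0168 0.023 ]
37 17 [0.0162 0.0231]
44 36 [0.0204 0.0228]
51 78 [0.0187 0.0238]
58 83 [0.0173 0.0232]
65 30 [0.0174 0.023 ]
top plate 191 [ 0.0528 -0.0001] [0.0307 0.0866] 3.3 z [0.0167 0.0226 0.0238 0.0255]
top dry 388 [ 0.0775 -0.1196] [0.0556 0.0841] 0.2 z [0.0165 0.0224 0.0239 0.0259]
vial 57 [0.671 0.066 0.04 ] [0.694 0.09  0.061]
reag 262 [0.512 0.146 0.021] [0.554 0.189 0.09 ]
beaker 307 [ 0.476 -0.247  0.02 ] [ 0.532 -0.189  0.075]
```

The flipped plate lies flat, about 42 mm in from the block's edge. Its height profile matches the dry plate's (cup tops at about 22 mm), and the dry plate, vial, bottle and beaker are unmoved.

```bash
python3 -c "
from rig import manip; print(manip.finish_job())"
```

```text
the job is handed in; nothing more can be done
None
```

I pushed the plate to the block and flipped it with the fingertips; it now lies flat on the block, cups up, and the job was handed in at about 16 s.

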